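Take the access panel out of a sloping switch enclosure

ROBOT

A 6-joint arm with a two-finger parallel gripper is mounted at the origin on a cart in front of the work surface, level with it; the furniture and walls round the work are solid. World frame = base frame: x ahead of the robot, y to its left, z up, the work surface at z = 0. Lengths are in m, angles in rad, forces in N, time in s.
With the tool pointing down it reaches from about 0.325 to 0.775 m from the base axis. Payload 5.5 kg.
Tool frame: the origin (TCP) lies at the very end of the fingers, on their centre line; the grasp point (between the pads) lies 19 mm behind it; z points along the fingers, y is the line along which they close (so a half turn about z gives the same grasp; the last joint's range is limited). The gripper opens to 85 mm and grips with 20 to 120 N. Pads are 22 mm wide; open, the fingers measure 114 mm over their backs; the gripper's body (76 mm by 85 mm) begins 54 mm behind the grasp point. The pads swing forward as they close: fully open they stand 13 mm farther back than shut.
Start: joints at [1.216, 0.091, 1.231, -0, 1.82, -0.057], TCP at [0.176, 0.574, 0.231] pointing down, gripper open.
Joint ranges: [-2.87, 2.87], [-0.86, 2.18], [0.17, 2.46], [-1.51, 4.65], [0.06, 2.69], [-2.65, 2.65]. Speed limits (rad/s): [2.57, 2.57, 3.01, 3.14, 3.14, 3.14].

INTERFACE

Orientations are given as a unit quaternion [w, x, y, z].
In Python, from rig import readout, eyes, arm gives the robot as it stands.
- The arm moves only by the tool send_rows, never from a script. Its argument "steps" is a list that holds one entry, the list of rows, each a list of 6 numbers: the shift along the world's x, y, z normalised to -1 to 1, where 1 is 120 mm, then the turn, a rotation vector about the world's x, y, z normalised to -1 to 1, where 1 is 90 degrees. A call has 1 to 20 rows; each row shifts and turns the commanded pose from where the row before left it; what a row does not reach is not made up. A row lasts 1/10 s, in which the tool goes at most 50 mm and 8.59 degrees, less where a joint would pass 70% of its speed; a pose out of reach is approached as far as the arm can. A call with a number of a shift or a turn outside -1 to 1 is refused whole. A call with a gripper value outside its range is refused whole. "claw" is the gripper command: -1 is fully open, 1 is shut, values between are in proportion, set as the call begins (left out, the last holds). The fingers move at their own pace and stop on an object; "grip_force" is the grip in N (left out, the last holds). Time passes only in rows, so rows that do not move let the fingers close. It gives the time, the measured TCP pose, the force, the opening and the grip force at its end, in the units of the state.
- readout.observe(): the state, without advancing time (a new reading comes with each control period).
- eyes.read_camera(name): name is "scene" or "top" or "wrist"; returns a dict with "img" (420x560x3 uint8, blue, green, red), "camera_matrix" (3x3 intrinsics, pixels), "eye" and "rotation" of the camera in the world; the wrist camera has in their place "tool_from_camera" (4x4, takes a point from camera to tool coordinates, whose origin is the TCP and whose axes are the flange's). Camera axes: x right, y up, looking along -z (the intrinsics and any distortion apply to the point x, -y, -z); pixel columns grow to the right and rows downward; lengths in m; the calibration is good to about 2 mm. A picture is of the moment at which its call begins: read the wrist's pose just before it. There is no depth.
- arm.sign_off(): hands the job in; it is judged then, once.
The state is a dict: "t": time; "qpos": joint angles; "dq": joint speeds; "joint_efforts": joint torques, N m; "tool_pos": TCP position; "tool_rot": TCP orientation; "force": force on the tool from outside, world axes, zero at the start; "ft_torque": the same for the moment, N m; "gripper_width": finger opening in m; "grip_force": force on a finger pad.
Only numpy, scipy, OpenCV 4.12 (cv2) and the standard library are available. Lean on these libraries where they do the work, as an engineer would, in place of code of your own. Each camera call takes 0.05 s, during which the arm holds its last target. There are 200 camera calls.

TASK

Open up the sloping switch enclosure: turn both of its turn buttons aside so that they clear the access panel, then lift the panel out by its handle and lay it down flat, handle up, in the middle of the black rubber mat; set it down, do not drop it. Leave the buttons turned aside, and leave the tape measure, the round conduit box and the small carton where they stand.

Things in the scene. Friction and masses are not known exactly. Their poses are not given: they have to be found in the camera images.
- enclosure: Grey shallow switch box, 280 mm wide (its y), 160 mm along the slope, 50 mm deep, fixed to the desk on a tube stand, facing sideways to the robot's left. Origin on the desk under its face's centre; x points to its back (robot's right), z up. The face rises to the back at 0.45 rad (26 deg): in body axes its outward normal is (-0.435, 0, 0.900), up the slope is (0.900, 0, 0.435); face centre 80 mm up, front edge 45 mm, back edge 115 mm
- opening (a point): Centre of the rectangular opening in the face, 154 mm wide by 114 mm along the slope, 10 mm deep with a ledge, in which the access panel sits flush between the two turn buttons. The point is 5 mm below the face, where the panel's slab centre is when the panel is in; axes as the enclosure's
- far_button (a joint): Turn button farther from the robot (on the enclosure's +y side): flat aluminium finger 14 mm wide, 1.5 to 9.5 mm above the face, ending in an upright lug. 0: points at the middle of the panel, over it, and holds it in. Counter-clockwise (looking at the face) is positive; +1.57 is straight up the slope, -1.57 straight down. Stops at 1.7 either way; clears the panel from about 1.2. Stays put; 1 N at the lug turns it
- near_button (a joint): Turn button nearer the robot (on the enclosure's -y side), mirror image of the far one. 0: points at the middle of the panel, over it, and holds it in. Counter-clockwise (looking at the face) is positive; -1.57 is straight up the slope, +1.57 straight down. Stops at 1.7 either way; clears the panel from about 1.2. Both buttons start within 0.3 rad of 0, stay put, and turn with 1 N at the lug
- far_lug (a point): Lug of the far button: upright aluminium post 18 mm in diameter, standing square to the face at the free end of the button, 42 mm from its pivot, its top 42.5 mm above the face. The point is on its axis 32 mm above the face; z is the face's outward normal; the axes turn with the button
- near_lug (a point): Lug of the near button, the same as the far one
- far_pivot (a point): Point on the far button's turning axis, 32 mm above the face (level with the lug's point), 99 mm from the middle of the face; axes as the enclosure's
- near_pivot (a point): The same point on the near button's axis
- panel_center (a point): Centre of the slab of the loose access panel: grey plate 110 mm (its x, up the slope) by 150 mm (its y) by 10 mm thick, 0.25 kg, 2 mm play all round in the opening; z is its outward normal. Underside 5 mm below this point
- panel_handle (a point): Centre of the panel's handle bar: black bow handle in the middle of the panel, bar 70 mm long along the panel's y, 14 mm wide (along x) and 14 mm high, on two legs; this point is 38 mm above the slab's centre (33 mm above the panel's face), the bar's top 40 mm above the panel's face; the free gap between the legs is 50 mm long. Axes as the panel's
- mat_center (a point): Centre of the top of the black rubber mat, 220 mm (its x) by 240 mm (its y), 4 mm thick, fixed on the desk, beside the enclosure (left or right of it)
- tape_measure: Tape measure, 62 x 83 x 38 mm, a bystander; origin under its centre
- conduit_box: Round white conduit box with two spouts, 65 x 103 x 29 mm, a bystander; origin under its centre
- screw_carton: Small brown carton, 56 x 85 x 42 mm, a bystander; origin under its centre

How it is judged:
By the outcome, as a careful person would: the job done as asked, in the order asked, and still so for the second after the job is handed in, with the robot touching nothing.
It also fails if it takes over 64 s, if anything falls off the work surface, if the arm or the gripper's body presses on something with over 40 N, if the wrist force passes 120 N, or if a joint passes its speed limit or range.

## Working session

There is one attempt and no reset: what is moved stays moved. The work goes in short steps, Python scripts to look and compute and a tool call to move; the robot and the scene stay as the last step left them, time stands still between calls to the robot, and variables do not carry over. Pictures are saved under pics/ and viewed, at most 10 in all, crops included, and the job is handed in when it is done.

Besides the shell and the picture viewer there is one more tool, called after ">>>" as a command line: name --argument value ..., lists and objects as JSON in quotes. send_rows: Moves the arm, as the interface text tells. Its arguments: {"type":"object","properties":{"steps":{"type":"array"},"claw":{"type":"number"},"grip_force":{"type":"number"}},"required":["steps"]}

```bash
mkdir -p pics; ls
python3 - <<'E'
from rig import readout,eyes
import cv2,numpy as np,pickle
s=readout.observe();print(s)
D={}
for n in("scene","top","wrist"):
    d=eyes.read_camera(n);D[n]=d
    print(n,{k:np.round(v,3).tolist() if k!='img' else v.shape for k,v in d.items()})
pickle.dump((s,D),open('d0.pkl','wb'))
cv2.imwrite('pics/a_top.png',D['top']['img']);cv2.imwrite('pics/a_scene.png',D['scene']['img'])
E
```

```text
pics
{'t': 0.0, 'qpos': array([ 1.21629938e+00,  9.18733146e-02,  1.23190737e+00,  7.80138752e-06,
        1.81978644e+00, -5.67053051e-02]), 'dq': array([-7.03562178e-04,  7.07914996e-04, -1.33785332e-03, -1.39617140e-03,
        8.68766707e-04, -3.63989234e-05]), 'joint_efforts': array([-1.99659717e-04, -4.58721900e+01, -4.18030071e+01, -4.22260950e-05,
        1.15144352e-02, -7.43718431e-06]), 'tool_pos': array([0.17594959, 0.57332512, 0.23013008]), 'tool_rot': array([-2.05250787e-04,  1.48345243e-01,  9.88935142e-01, -9.65667724e-04]), 'force': array([-0.08722413, -0.27434054,  0.13072027]), 'ft_torque': array([-0.00658064,  0.00677278, -0.03133452]), 'grip_force': 0.0, 'gripper_width': 0.08540370952993828}
scene {'img': (420, 560, 3), 'camera_matrix': [[399.002, 0.0, 285.557], [0.0, 399.002, 203.65], [0.0, 0.0, 1.0]], 'eye': [-0.391, -0.736, 0.896], 'rotation': [0.795, 0.418, -0.2, -0.391]}
top {'img': (420, 560, 3), 'camera_matrix': [[465.181, 0.0, 280.309], [0.0, 465.181, 213.189], [0.0, 0.0, 1.0]], 'eye': [0.442, -0.025, 1.64], 'rotation': [-0.704, -0.022, 0.016, 0.71]}
wrist {'img': (420, 560, 3), 'camera_matrix': [[331.474, 0.0, 280.6], [0.0, 331.474, 205.382], [0.0, 0.0, 1.0]], 'tool_from_camera': [[0.001, 0.956, 0.292, 0.074], [1.0, -0.0, -0.001, 0.0], [-0.0, 0.292, -0.956, -0.142], [0.0, 0.0, 0.0, 1.0]]}
```

View pics/a_top.png

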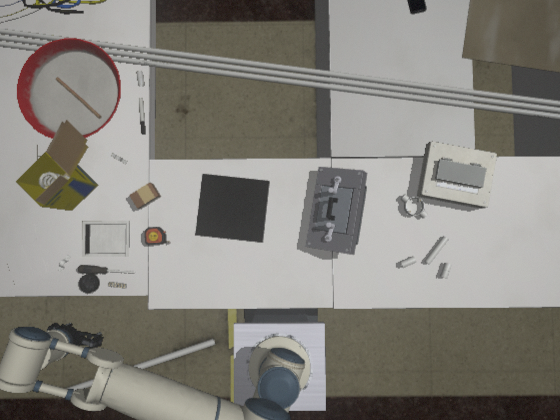

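View pics/a_scene.png

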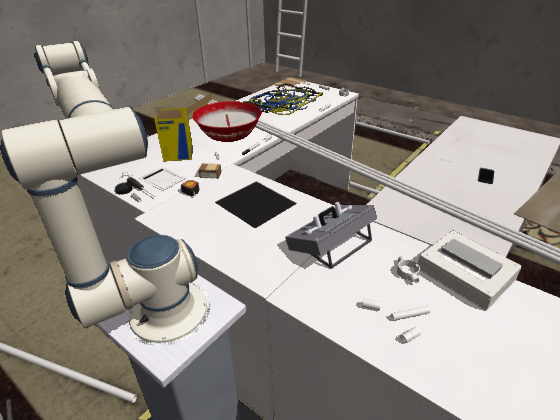

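Top view: mat centre about (233,208), enclosure about (333,210), handle (331,208), lugs near (336,183) and (328,238). Bystanders are on the left at (153,236) and (143,196); the round conduit box is at (411,206). I'll zoom in and cast rough rays.

```bash
cat > h.py <<'E'
import numpy as np,cv2
from scipy.spatial.transform import Rotation as R
def Rq(q): return R.from_quat(np.r_[q[1:],q[0]])
def cam(d,s=None):
    if 'eye' in d: return np.array(d['eye']),Rq(d['rotation']).as_matrix()
    T=np.array(d['tool_from_camera']);M=Rq(s['tool_rot']).as_matrix()
    return s['tool_pos']+M@T[:3,3],M@T[:3,:3]
def ray(d,px,s=None):
    e,M=cam(d,s);K=d['camera_matrix']
    return e,M@np.array([(px[0]-K[0,2])/K[0,0],-(px[1]-K[1,2])/K[1,1],-1])
def on(d,px,z,s=None):
    e,r=ray(d,px,s);return e+r*(z-e[2])/r[2]
def proj(d,P,s=None):
    e,M=cam(d,s);K=d['camera_matrix'];c=(np.atleast_2d(P)-e)@M
    return np.c_[K[0,2]-K[0,0]*c[:,0]/c[:,2],K[1,2]+K[1,1]*c[:,1]/c[:,2]]
def tri(obs):
    A=np.zeros((3,3));b=np.zeros(3)
    for e,r in obs:
        r=r/np.linalg.norm(r);P=np.eye(3)-np.outer(r,r);A+=P;b+=P@e
    return np.linalg.solve(A,b)
E
python3 - <<'E'
import pickle
from h import *
s,D=pickle.load(open('d0.pkl','rb'));t=D['top']
for n,p,z in[('mat',(233,208),.004),('handle',(331,208),.12),('lugF',(336,183),.12),('lugN',(328,238),.12),('tape',(153,236),.03),('carton',(143,196),.04),('cond',(411,206),.02)]: print(n,on(t,p,z).round(3))
m=(t['img'].max(2)<45).astype(np.uint8);m[:, :180]=0;m[:,290:]=0;m[:150]=0;m[260:]=0
c=max(cv2.findContours(m,0,2)[0],key=cv2.contourArea);r=cv2.minAreaRect(c);print(r)
b=cv2.boxPoints(r);P=np.array([on(t,q,.004) for q in b]);print(P.round(4),P.mean(0))
a=cv2.resize(t['img'][155:265,290:380],None,fx=5,fy=5,interpolation=2)
sc=cv2.resize(D['scene']['img'][195:275,280:385],None,fx=3.2,fy=3.2,interpolation=2)
o=np.zeros((550,450+sc.shape[1],3),np.uint8);o[:,:450]=a;o[:sc.shape[0],450:]=sc;cv2.imwrite('pics/b.png',o);print(o.shape)
E
```

```text
mat [0.551 0.157 0.004]
handle [ 0.54  -0.177  0.12 ]
lugF [ 0.622 -0.194  0.12 ]
lugN [ 0.442 -0.166  0.12 ]
tape [0.454 0.432 0.03 ]
carton [0.593 0.465 0.04 ]
cond [ 0.551 -0.465  0.02 ]Traceback (most recent call last):
  File "<stdin>", line 6, in <module>
ValueError: max() iterable argument is empty
```

>>> send_rows --steps '[[[0.18,-0.34,0.02,-0.0165,0.0037,0.0054],[0.18,-0.34,0.02,-0.0165,0.0037,0.0054],[0.18,-0.34,0.02,-0.0165,0.0037,0.0054],[0.18,-0.34,0.02,-0.0165,0.0037,0.0054],[0.18,-0.34,0,-0.0165,0.0037,0.0054],[0.18,-0.34,0,-0.0165,0.0037,0.0054],[0.18,-0.34,0,-0.0165,0.0037,0.0054],[0.18,-0.34,0,-0.0165,0.0037,0.0054],[0.18,-0.34,0,-0.0165,0.0037,0.0054],[0.18,-0.34,0,-0.0165,0.0037,0.0054],[0.18,-0.34,0,-0.0165,0.0037,0.0054],[0.18,-0.34,0,-0.0165,0.0037,0.0054],[0.18,-0.34,0,-0.0165,0.0037,0.0054],[0.18,-0.34,0,-0.0165,0.0037,0.0054],[0.18,-0.34,0,-0.0165,0.0037,0.0054],[0.18,-0.34,0,-0.0165,0.0037,0.0054],[0.18,-0.34,0,-0.0165,0.0037,0.0054],[0,0,0,0,0,0],[0,0,0,0,0,0]]]' --claw -1

```text
t: 2.05
tool_pos: [0.543, -0.1206, 0.2399]
tool_rot: [-0.017, 0.074, 0.972, -0.223]
force: [0.1, 0.5, -0.3]
gripper_width: 0.0854
grip_force: 0.0
```

Run:
```python
from rig import readout,eyes
import pickle
from h import *
s=readout.observe();d=eyes.read_camera('wrist');pickle.dump((s,d),open('w1.pkl','wb'))
print(s['t'],s['tool_pos'],s['qpos'],Rq(s['tool_rot']).as_matrix().round(3))
cv2.imwrite('pics/w1.png',d['img'])
```

```text
2.05 [ 0.54302153 -0.12062092  0.23990979] [-0.01399376 -0.00369156  1.37310085 -0.46049761  1.81231974 -1.53511406] [[-0.988  0.137 -0.066]
 [ 0.152  0.89  -0.431]
 [ 0.    -0.436 -0.9  ]]
```

View pics/w1.png

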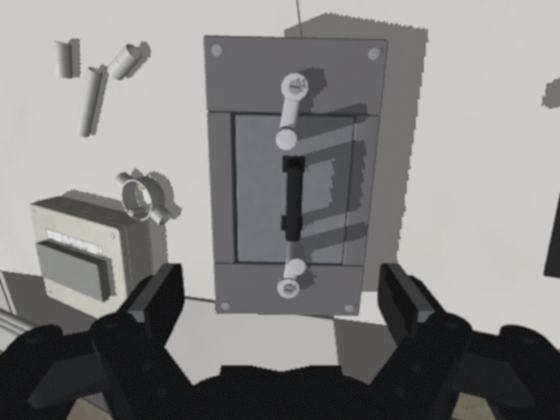

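Wrist view: the enclosure face has corners at about (205,38), (387,41), (362,316) and (217,314). The lug tops are at (286,139) far and (297,267) near, the pivots at (294,88) and (288,288), and the handle bar at (293,197). Next I'll fit the pose.

```bash
cat > enc.py <<'E'
import pickle
from h import *
s,d=pickle.load(open('w1.pkl','rb'))
g=cv2.cvtColor(d['img'],6)
q=np.float32([[205,38],[387,41],[362,316],[217,314]])
# edge line fits: sample perpendicular gradient along each side
lines=[]
for i in range(4):
    a,b=q[i],q[(i+1)%4];u=(b-a)/np.linalg.norm(b-a);n=np.array([-u[1],u[0]]);pts=[]
    for f in np.linspace(.06,.94,60):
        o=np.arange(-6,6.01,.25);P=a+f*(b-a)+o[:,None]*n
        v=cv2.remap(g,P[:,0].astype(np.float32)[None],P[:,1].astype(np.float32)[None],1)[0].astype(float)
        gr=np.abs(v[4:]-v[:-4]);k=gr.argmax()
        if gr[k]>12: pts.append(P[k+2])
    l=cv2.fitLine(np.float32(pts),cv2.DIST_HUBER,0,.01,.01).ravel();lines.append(l)
def X(l,m):
    t=np.linalg.solve(np.c_[l[:2],-m[:2]],m[2:]-l[2:]);return l[2:]+t[0]*l[:2]
C=np.float32([X(lines[3],lines[0]),X(lines[0],lines[1]),X(lines[1],lines[2]),X(lines[2],lines[3])])
# face coords: x up slope, y far, z normal
F=np.float32([[.08,.14,0],[-.08,.14,0],[-.08,-.14,0],[.08,-.14,0]])
ok,rv,tv=cv2.solvePnP(F,C,d['camera_matrix'],None)
e,M=cam(d,s);M2=M@np.diag([1,-1,-1])
Rf=M2@cv2.Rodrigues(rv)[0];of=e+M2@tv.ravel()
if __name__=='__main__':
    print('corners',C);rp=cv2.projectPoints(F,rv,tv,d['camera_matrix'],None)[0][:,0]-C;print('res',rp.round(1).tolist())
    print('face centre',of.round(4));print(Rf.round(3),'tilt',np.arctan2(Rf[2,0],Rf[2,2]))
# known-geometry version
    yaw=np.arctan2(Rf[1,1],Rf[0,1]);print('yaw of y',yaw)
    by=np.array([np.cos(yaw),np.sin(yaw),0]);bx=np.array([by[1],-by[0],0]);z=np.array([0,0,1.])
    n=-.435*bx+.9*z;u=.9*bx+.435*z
    o2=np.mean([ (lambda e,r:e+r*(((.08+f[0]*.435)-e[2])/r[2]))(*ray(d,c,s))-f[0]*u-f[1]*by for f,c in zip(F,C)],axis=0)
    print('o2',o2)
    for nm,p,h in[('lugF',(286,139),.0425),('lugN',(297,267),.0425),('pivF',(294,88),.0095),('pivN',(288,288),.0095),('bar',(293,197),.04)]:
        e,r=ray(d,p,s);t=((o2+h*n-e)@n)/(r@n);P=e+t*r-o2
        print(nm,'slope %.4f y %.4f'%(P@u,P@by))
    np.savez('enc.npz',o=o2,u=u,n=n,by=by)
    print('tool axes on u,by,n',(np.array([u,by,n])@Rq(s['tool_rot']).as_matrix()).round(3),'tcp',np.array([u,by,n])@(s['tool_pos']-o2))
    print('u',u,'by',by,'n',n)
E
python3 enc.py
python3 - <<'E'
import pickle
from h import *
s,D=pickle.load(open('d0.pkl','rb'));t=D['top'];g=cv2.cvtColor(t['img'],6)
print(g[208,225:275:8],g[150:180:6,233])
m=(g<70).astype(np.uint8);m[:, :185]=0;m[:,285:]=0;m[:165]=0;m[250:]=0
c=max(cv2.findContours(m,0,2)[0],key=cv2.contourArea);r=cv2.minAreaRect(c);print(r)
P=np.array([on(t,q,.004) for q in cv2.boxPoints(r)]);print(P.round(4),P.mean(0))
E
```

```text
corners [[202.92316   34.78691 ]
 [388.3783    38.817375]
 [358.34973  319.27765 ]
 [215.40894  311.71768 ]]
res [[0.10000000149011612, 0.699999988079071], [0.30000001192092896, -0.4000000059604645], [0.20000000298023224, -0.4000000059604645], [-0.699999988079071, 0.10000000149011612]]
face centre [ 0.5437 -0.1889  0.0792]
[[-0.162 -0.985 -0.062]
 [-0.906  0.173 -0.386]
 [ 0.391 -0.007 -0.92 ]] tilt 2.7401823799474236
yaw of y 2.967572676783391
o2 [ 0.54404153 -0.18732972  0.08      ]
lugF slope 0.0419 y 0.0598
lugN slope 0.0598 y -0.0406
pivF slope 0.0108 y 0.0980
pivN slope 0.0108 y -0.0962
bar slope 0.0492 y 0.0154
tool axes on u,by,n [[-0.019  0.62  -0.784]
 [ 1.     0.019 -0.009]
 [ 0.009 -0.784 -0.621]] tcp [0.12853297 0.01255475 0.11541558]
u [0.1558287  0.88640703 0.435     ] by [-0.9848967  0.173143   0.       ] n [-0.0753172  -0.42843006  0.9       ]
[ 55  56  57  58  54  66 192] [100  97 190 192 191]
((231.7682647705078, 207.58535766601562), (66.81108093261719, 60.8477783203125), 6.34019136428833)
[[0.4596 0.2904 0.004 ]
 [0.6735 0.2669 0.004 ]
 [0.6449 0.0317 0.004 ]
 [0.4317 0.0568 0.004 ]] [0.55243129 0.16144082 0.004     ]
```

```bash
sed -i "s/^F=.*/F=np.float32([[.08,-.14,0],[-.08,-.14,0],[-.08,.14,0],[.08,.14,0]])/; s/('lugF',(286,139)/('lugN',(286,139)/; s/('lugN',(297,267)/('lugF',(297,267)/; s/('pivF',(294,88)/('pivN',(294,88)/; s/('pivN',(288,288)/('pivF',(288,288)/" enc.py
python3 enc.py
python3 - <<'E'
from enc import *
im=cv2.resize(d['img'][15:335,180:410],None,fx=1.8,fy=1.8,interpolation=2)
for c in C: cv2.circle(im,tuple(int(v) for v in (c-[180,15])*1.8),3,(0,0,255),1)
cv2.imwrite('pics/c.png',im)
E
```

```text
corners [[202.92316   34.78691 ]
 [388.3783    38.817375]
 [358.34973  319.27765 ]
 [215.40894  311.71768 ]]
res [[0.10000000149011612, 0.699999988079071], [0.30000001192092896, -0.4000000059604645], [0.20000000298023224, -0.4000000059604645], [-0.699999988079071, 0.10000000149011612]]
face centre [ 0.5437 -0.1889  0.0792]
[[-0.162  0.985  0.062]
 [-0.906 -0.173  0.386]
 [ 0.391  0.007  0.92 ]] tilt 0.4014102742810431
yaw of y -0.17401997678807604
o2 [ 0.54404153 -0.18732972  0.08      ]
lugN slope 0.0070 y -0.0580
lugF slope -0.0059 y 0.0570
pivN slope 0.0005 y -0.0981
pivF slope 0.0005 y 0.0992
bar slope -0.0003 y -0.0086
tool axes on u,by,n [[ 0.019 -0.999  0.   ]
 [-1.    -0.019  0.009]
 [-0.009 -0.001 -1.   ]] tcp [ 0.01058855 -0.01255475  0.17242204]
u [-0.1558287  -0.88640703  0.435     ] by [ 0.9848967 -0.173143   0.       ] n [0.0753172  0.42843006 0.9       ]
```

View pics/c.png

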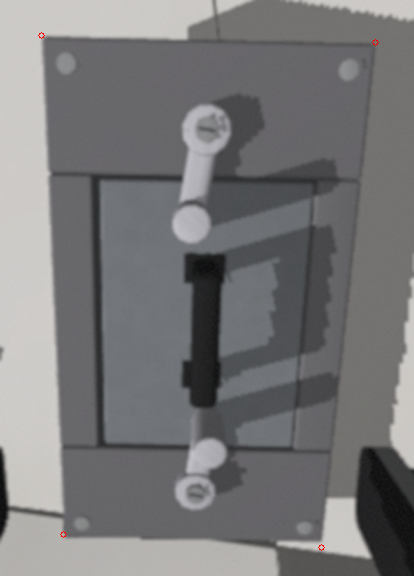

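Pivots and bar fit the known geometry within about 1 mm. The near lug is already about 0.17 rad toward up-slope, and the far lug about 0.14 rad toward down-slope. I'll turn each further the same way, loosely caging the lug and rotating the tool with it.

```bash
cat > plan.py <<'E'
from h import *
E=np.load('enc.npz');o,u,n,by=[E[k] for k in('o','u','n','by')]
B=np.c_[-by,-u,-n];B=np.linalg.svd(B);B=B[0]@B[2]
def face(s,y,h,phi): return o+s*u+y*by+h*n, R.from_rotvec(phi*n)*R.from_matrix(B)
def rows(p,q,way):
    """way: list of (pos,rot,nrows)"""
    out=[]
    for P,Q,k in way:
        rv=(Q*q.inv()).as_rotvec();dp=P-p
        for i in range(k):
            r=np.round(np.r_[dp/k/.12,rv/k/(np.pi/2)],3);out.append(r.tolist())
            assert np.linalg.norm(dp/k)<.05 and np.linalg.norm(rv/k)<.15,(dp/k,rv/k)
            p=p+r[:3]*.12;q=R.from_rotvec(r[3:]*np.pi/2)*q
    return out,p,q
def show(out):
    import itertools
    for r,g in itertools.groupby(out): print(len(list(g)),'x',r)
E
python3 - <<'E'
from plan import *
from rig import readout
s=readout.observe();p,q=s['tool_pos'],Rq(s['tool_rot'])
def lug(side,th,h,slide=0):  # th: turned amount; near(-1) up slope, far(+1) down slope
    return face(.0005-side*.042*np.sin(th),side*(.0985-.042*np.cos(th)),h,-th)
out,p,q=rows(p,q,[(*lug(-1,.167,.06),4),(*lug(-1,.167,.016),3)]);show(out)
print('arc')
ths=np.linspace(.167,1.54,12)
out,p,q=rows(p,q,[(*lug(-1,t,.016),1) for t in ths[1:]]);show(out)
print('up');out,p,q=rows(p,q,[(*lug(-1,1.54,.08),2)]);show(out)
print('far');out,p,q=rows(p,q,[(*lug(1,.14,.08),10),(*lug(1,.14,.016),3)]);show(out)
print('arc');ths=np.linspace(.14,1.54,12)
out,p,q=rows(p,q,[(*lug(1,t,.016),1) for t in ths[1:]]);show(out)
print(n/.12,u/.12,by/.12)
E
```

```text
4 x [-0.108, -0.08, -0.215, -0.002, -0.011, -0.028]
3 x [-0.009, -0.053, -0.11, 0.0, -0.0, 0.001]
arc
1 x [-0.017, -0.035, 0.019, -0.005, -0.035, -0.073]
1 x [-0.021, -0.034, 0.018, -0.006, -0.034, -0.071]
1 x [-0.026, -0.031, 0.017, -0.006, -0.034, -0.072]
1 x [-0.03, -0.027, 0.015, -0.007, -0.034, -0.071]
1 x [-0.034, -0.024, 0.015, -0.006, -0.035, -0.072]
1 x [-0.036, -0.02, 0.012, -0.006, -0.034, -0.071]
1 x [-0.04, -0.015, 0.011, -0.005, -0.034, -0.072]
1 x [-0.041, -0.011, 0.008, -0.006, -0.034, -0.071]
1 x [-0.043, -0.006, 0.007, -0.006, -0.034, -0.072]
1 x [-0.044, -0.001, 0.004, -0.006, -0.034, -0.071]
1 x [-0.043, 0.004, 0.002, -0.006, -0.034, -0.072]
up
2 x [0.02, 0.114, 0.24, -0.0, 0.0, 0.0]
far
10 x [0.133, 0.013, -0.017, 0.007, 0.038, 0.08]
3 x [-0.014, -0.076, -0.161, -0.001, -0.0, 0.001]
arc
1 x [0.015, 0.038, -0.02, -0.006, -0.035, -0.073]
1 x [0.02, 0.035, -0.018, -0.006, -0.035, -0.072]
1 x [0.026, 0.032, -0.018, -0.006, -0.034, -0.073]
1 x [0.03, 0.028, -0.016, -0.006, -0.035, -0.073]
1 x [0.034, 0.025, -0.014, -0.006, -0.035, -0.073]
1 x [0.037, 0.021, -0.013, -0.006, -0.034, -0.073]
1 x [0.04, 0.016, -0.011, -0.006, -0.035, -0.073]
1 x [0.042, 0.011, -0.009, -0.006, -0.035, -0.073]
1 x [0.044, 0.006, -0.007, -0.007, -0.035, -0.073]
1 x [0.044, 0.002, -0.004, -0.006, -0.034, -0.073]
1 x [0.045, -0.004, -0.002, -0.006, -0.035, -0.073]
[0.62764337 3.57025052 7.5       ] [-1.29857249 -7.38672522  3.625     ] [ 8.20747247 -1.44285833  0.        ]
```

>>> send_rows --steps '[[[-0.108,-0.08,-0.215,-0.002,-0.011,-0.028],[-0.108,-0.08,-0.215,-0.002,-0.011,-0.028],[-0.108,-0.08,-0.215,-0.002,-0.011,-0.028],[-0.108,-0.08,-0.215,-0.002,-0.011,-0.028],[0,0,0,0,0,0],[-0.009,-0.053,-0.11,0,0,0.001],[-0.009,-0.053,-0.11,0,0,0.001],[-0.009,-0.053,-0.11,0,0,0.001],[0,0,0,0,0,0],[0,0,0,0,0,0]]]' --claw 0 --grip_force 20

```text
t: 3.1
tool_pos: [0.4881, -0.1777, 0.0979]
tool_rot: [-0.001, 0.164, 0.961, -0.224]
force: [-0.0, 0.5, -1.2]
gripper_width: 0.0427
grip_force: 0.0
```

>>> send_rows --steps '[[[0,0,0,0,0,0],[0,0,0,0,0,0],[0,0,0,0,0,0],[0,0,0,0,0,0]]]' --claw 0.48

```text
t: 3.5
tool_pos: [0.4884, -0.1774, 0.0984]
tool_rot: [-0.001, 0.164, 0.961, -0.224]
force: [0.2, 0.0, 0.4]
gripper_width: 0.0222
grip_force: 0.0
```

Run:
```python
from rig import readout,eyes
from plan import *
s=readout.observe();d=eyes.read_camera('wrist')
cv2.imwrite('pics/w2.png',d['img'])
print(np.array([u,by,n])@(s['tool_pos']-o),s['force'])
```

```text
[ 0.00789649 -0.05654413  0.01664438] [0.19202758 0.00131581 0.36406402]
```

View pics/w2.png

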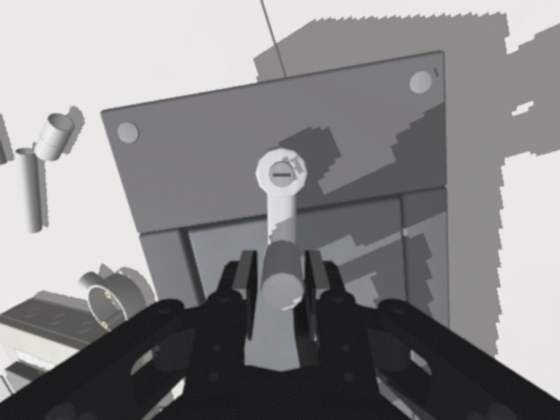

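The near lug (283,290) sits centred between the fingers, at 22 mm opening and with no force. Now the arc.

>>> send_rows --steps '[[[-0.017,-0.035,0.019,-0.005,-0.035,-0.073],[-0.021,-0.034,0.018,-0.006,-0.034,-0.071],[-0.026,-0.031,0.017,-0.006,-0.034,-0.072],[-0.03,-0.027,0.015,-0.007,-0.034,-0.071],[-0.034,-0.024,0.015,-0.006,-0.035,-0.072],[-0.036,-0.02,0.012,-0.006,-0.034,-0.071],[-0.04,-0.015,0.011,-0.005,-0.034,-0.072],[-0.041,-0.011,0.008,-0.006,-0.034,-0.071],[-0.043,-0.006,0.007,-0.006,-0.034,-0.072],[-0.044,-0.001,0.004,-0.006,-0.034,-0.071],[-0.043,0.004,0.002,-0.006,-0.034,-0.072],[0,0,0,0,0,0],[0,0,0,0,0,0]]]'

```text
t: 4.85
tool_pos: [0.4432, -0.2014, 0.1135]
tool_rot: [0.141, 0.736, 0.639, -0.174]
force: [-0.1, -0.3, 0.0]
gripper_width: 0.0224
grip_force: 0.0
```

Run:
```python
from rig import readout,eyes
from plan import *
s=readout.observe()
print(np.array([u,by,n])@(s['tool_pos']-o),s['force'],s['qpos'],(np.array([u,by,n])@Rq(s['tool_rot']).as_matrix()).round(2))
```

```text
[ 0.0427933  -0.09684763  0.01653605] [-0.05735388 -0.27245446  0.01845802] [-0.18925183 -0.23591882  1.81102766 -0.45087865  1.56038887 -0.04612208] [[-1.   -0.03  0.  ]
 [-0.03  1.   -0.  ]
 [-0.   -0.   -1.  ]]
```

>>> send_rows --steps '[[[0.02,0.114,0.24,0,0,0],[0.02,0.114,0.24,0,0,0],[0,0,0,0,0,0]]]'

```text
t: 5.15
tool_pos: [0.4501, -0.1734, 0.1757]
tool_rot: [0.144, 0.736, 0.639, -0.171]
force: [0.3, -0.6, 0.1]
gripper_width: 0.0225
grip_force: 0.0
```

>>> send_rows --steps '[[[0.133,0.013,-0.017,0.007,0.038,0.08],[0.133,0.013,-0.017,0.007,0.038,0.08],[0.133,0.013,-0.017,0.007,0.038,0.08],[0.133,0.013,-0.017,0.007,0.038,0.08],[0.133,0.013,-0.017,0.007,0.038,0.08],[0.133,0.013,-0.017,0.007,0.038,0.08],[0.133,0.013,-0.017,0.007,0.038,0.08],[0.133,0.013,-0.017,0.007,0.038,0.08],[0.133,0.013,-0.017,0.007,0.038,0.08],[0.133,0.013,-0.017,0.007,0.038,0.08],[0,0,0,0,0,0],[0,0,0,0,0,0]]]' --claw 0

```text
t: 6.35
tool_pos: [0.6072, -0.1586, 0.1495]
tool_rot: [-0.005, 0.156, 0.963, -0.222]
force: [-0.5, -0.1, 0.1]
gripper_width: 0.0427
grip_force: 0.0
```

Run:
```python
from rig import readout,eyes
from plan import *
s=readout.observe();d=eyes.read_camera('wrist')
cv2.imwrite('pics/w3.png',d['img'])
print(np.array([u,by,n])@(s['tool_pos']-o),s['force'],s['gripper_width'],(np.array([u,by,n])@Rq(s['tool_rot']).as_matrix()).round(2))
a=.14
print('target',.0005-.042*np.sin(a),.0985-.042*np.cos(a))
for nm,P in dict(pivN=(0.0005,-.0985,.0095),lugF=(.0005-.042*np.sin(a),.0985-.042*np.cos(a),.0425)).items(): print(nm,proj(d,o+P[0]*u+P[1]*by+P[2]*n,s).round(0))
```

```text
[-0.00503645  0.05719045  0.07960899] [-0.52546905 -0.13292687  0.05457298] 0.04268332028284689 [[-0.14 -0.99 -0.  ]
 [-0.99  0.15 -0.  ]
 [ 0.    0.   -1.  ]]
target -0.005360810815057933 0.05691092815906924
pivN [[228. -48.]]
lugF [[280. 236.]]
```

View pics/w3.png

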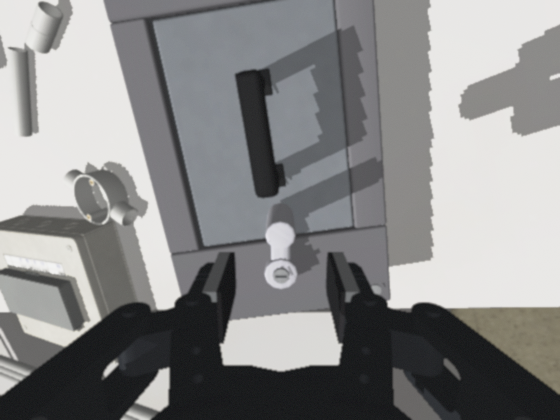

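The far lug's top is at (281,233), against a predicted (280,236), so the plan holds. The near button no longer covers the panel. Next: descend, cage, arc.

>>> send_rows --steps '[[[-0.014,-0.076,-0.161,-0.001,0,0.001],[-0.014,-0.076,-0.161,-0.001,0,0.001],[-0.014,-0.076,-0.161,-0.001,0,0.001],[0,0,0,0,0,0],[0,0,0,0,0,0]]]'

```text
t: 6.9
tool_pos: [0.602, -0.186, 0.093]
tool_rot: [-0.003, 0.153, 0.963, -0.224]
force: [0.2, -0.3, 0.2]
gripper_width: 0.0427
grip_force: 0.0
```

>>> send_rows --steps '[[[0,0,0,0,0,0],[0,0,0,0,0,0],[0,0,0,0,0,0],[0,0,0,0,0,0]]]' --claw 0.48

```text
t: 7.3
tool_pos: [0.6029, -0.1857, 0.0933]
tool_rot: [-0.003, 0.152, 0.963, -0.224]
force: [0.2, 0.7, 0.8]
gripper_width: 0.0219
grip_force: 0.0
```

>>> send_rows --steps '[[[0.015,0.038,-0.02,-0.006,-0.035,-0.073],[0.02,0.035,-0.018,-0.006,-0.035,-0.072],[0.026,0.032,-0.018,-0.006,-0.034,-0.073],[0.03,0.028,-0.016,-0.006,-0.035,-0.073],[0.034,0.025,-0.014,-0.006,-0.035,-0.073],[0.037,0.021,-0.013,-0.006,-0.034,-0.073],[0.04,0.016,-0.011,-0.006,-0.035,-0.073],[0.042,0.011,-0.009,-0.006,-0.035,-0.073],[0.044,0.006,-0.007,-0.007,-0.035,-0.073],[0.044,0.002,-0.004,-0.006,-0.034,-0.073],[0.045,-0.004,-0.002,-0.006,-0.035,-0.073],[0,0,0,0,0,0],[0,0,0,0,0,0]]]'

```text
t: 8.6
tool_pos: [0.6478, -0.1606, 0.0768]
tool_rot: [0.141, 0.736, 0.639, -0.174]
force: [0.0, -1.2, 0.1]
gripper_width: 0.0221
grip_force: 0.0
```

Run:
```python
from rig import readout,eyes
from plan import *
s=readout.observe();p,q=s['tool_pos'],Rq(s['tool_rot'])
f=np.array([u,by,n])@(p-o);print(f,s['force'],s['qpos'].round(2))
out,p,q=rows(p,q,[(*face(f[0],f[1],.085,-1.54),2)]);show(out)
print('handle');out,p,q=rows(p,q,[(*face(0,0,.10,0),11)]);show(out)
out,p,q=rows(p,q,[(*face(0,0,.013,0),4)]);show(out)
```

```text
[-0.04129495  0.09752992  0.01637675] [ 0.01537131 -1.16927035  0.11314581] [-0.07  0.33  1.29 -0.45  1.57  0.08]
2 x [0.022, 0.122, 0.257, 0.0, -0.001, -0.001]
handle
11 x [-0.077, -0.01, 0.024, 0.007, 0.038, 0.08]
4 x [-0.013, -0.078, -0.163, -0.001, 0.0, 0.001]
```

>>> send_rows --steps '[[[0.022,0.122,0.257,0,-0.001,-0.001],[0.022,0.122,0.257,0,-0.001,-0.001],[0,0,0,0,0,0]]]'

```text
t: 8.9
tool_pos: [0.6553, -0.13, 0.1449]
tool_rot: [0.145, 0.737, 0.638, -0.17]
force: [0.0, -0.6, 1.6]
gripper_width: 0.0221
grip_force: 0.0
```

>>> send_rows --steps '[[[-0.077,-0.01,0.024,0.007,0.038,0.08],[-0.077,-0.01,0.024,0.007,0.038,0.08],[-0.077,-0.01,0.024,0.007,0.038,0.08],[-0.077,-0.01,0.024,0.007,0.038,0.08],[-0.077,-0.01,0.024,0.007,0.038,0.08],[-0.077,-0.01,0.024,0.007,0.038,0.08],[-0.077,-0.01,0.024,0.007,0.038,0.08],[-0.077,-0.01,0.024,0.007,0.038,0.08],[-0.077,-0.01,0.024,0.007,0.038,0.08],[-0.077,-0.01,0.024,0.007,0.038,0.08],[-0.077,-0.01,0.024,0.007,0.038,0.08],[0,0,0,0,0,0],[0,0,0,0,0,0]]]' --claw 0

```text
t: 10.2
tool_pos: [0.5514, -0.1447, 0.17]
tool_rot: [-0.019, 0.09, 0.971, -0.22]
force: [0.1, -0.3, -0.4]
gripper_width: 0.0428
grip_force: 0.0
```

Run:
```python
from rig import readout,eyes
from plan import *
s=readout.observe();d=eyes.read_camera('wrist')
cv2.imwrite('pics/w4.png',d['img'])
p,q=s['tool_pos'],Rq(s['tool_rot'])
print(np.array([u,by,n])@(p-o),s['gripper_width'])
for y in(-.035,0,.035): print(proj(d,o+y*by+.04*n,s).round(0))
out,p,q=rows(p,q,[(*face(0,0,.013,0),4)]);show(out)
```

```text
[ 0.0001668  -0.0001736   0.09979822] 0.0427808266445718
[[279. 170.]]
[[280. 223.]]
[[281. 272.]]
4 x [-0.013, -0.077, -0.163, -0.001, 0.001, 0.002]
```

View pics/w4.png

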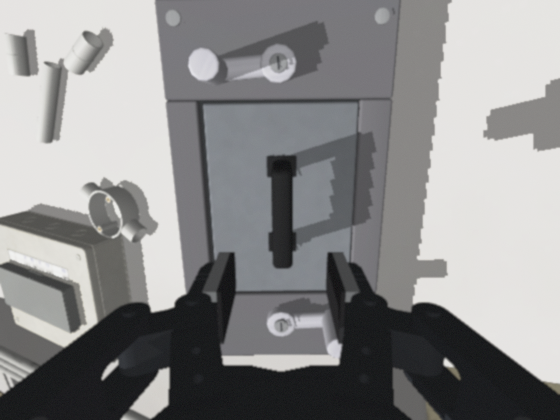

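Both buttons point clear of the panel: near lug at (204,64), far lug at (333,335). The bar runs (282,165) to (283,267), as predicted. Next: descend, grip and lift along the normal.

>>> send_rows --steps '[[[-0.013,-0.077,-0.163,-0.001,0.001,0.002],[-0.013,-0.077,-0.163,-0.001,0.001,0.002],[-0.013,-0.077,-0.163,-0.001,0.001,0.002],[-0.013,-0.077,-0.163,-0.001,0.001,0.002],[0,0,0,0,0,0],[0,0,0,0,0,0]]]'

```text
t: 10.85
tool_pos: [0.5451, -0.1815, 0.0917]
tool_rot: [-0.021, 0.083, 0.971, -0.224]
force: [-0.1, -0.9, 0.1]
gripper_width: 0.0426
grip_force: 0.0
```

>>> send_rows --steps '[[[0,0,0,0,0,0],[0,0,0,0,0,0],[0,0,0,0,0,0],[0,0,0,0,0,0],[0,0,0,0,0,0],[0,0,0,0,0,0]]]' --claw 1 --grip_force 60

```text
t: 11.45
tool_pos: [0.5462, -0.1811, 0.0936]
tool_rot: [-0.019, 0.082, 0.971, -0.224]
force: [0.4, 4.1, 6.5]
gripper_width: 0.0128
grip_force: 59.6
```

>>> send_rows --steps '[[[0.006,0.036,0.075,0,0,0],[0.006,0.036,0.075,0,0,0],[0.006,0.036,0.075,0,0,0],[0.012,0.072,0.15,0,0,0],[0.012,0.072,0.15,0,0,0],[0.012,0.072,0.15,0,0,0],[0.012,0.072,0.15,0,0,0],[0,0,0,0,0,0],[0,0,0,0,0,0]]]'

```text
t: 12.35
tool_pos: [0.5533, -0.1339, 0.191]
tool_rot: [-0.02, 0.082, 0.971, -0.224]
force: [0.6, -0.1, -3.2]
gripper_width: 0.013
grip_force: 58.6
```

Run:
```python
from rig import readout,eyes
from plan import *
s=readout.observe();d=eyes.read_camera('wrist')
cv2.imwrite('pics/w5.png',d['img'])
p,q=s['tool_pos'],Rq(s['tool_rot'])
print(np.array([u,by,n])@(p-o),s['force'])
b=Rq(s['tool_rot']).as_matrix();print(b.round(3))
# flat target: tool z down, tool x = -(mat x dir). mat yaw from top corners
mat=np.array([.5524,.1614,0]);a=np.array([.6449-.4317,.0317-.0568]);yaw=np.arctan2(a[1],a[0]);print('mat x yaw',yaw,'by yaw',np.arctan2(by[1],by[0]))
y=yaw;X=-np.array([np.cos(y),np.sin(y),0]);Z=np.array([0,0,-1.]);Q=R.from_matrix(np.c_[X,np.cross(Z,X),Z])
print('tcp z at rest: bar centre .004+.005+.038=.047 -> tcp',.047-.019-.001)
up=p+np.array([0,.03,.03])
out,p,q=rows(p,q,[(np.array([*mat[:2],.16]),Q,14),(np.array([*mat[:2],.05]),Q,6)]);show(out)
```

```text
[-0.0005533  -0.00018695  0.12348148] [ 0.60459911 -0.13585718 -3.18469028]
[[-0.986  0.151 -0.076]
 [ 0.169  0.886 -0.431]
 [ 0.003 -0.438 -0.899]]
mat x yaw -0.11719038610589803 by yaw -0.17401997678807604
tcp z at rest: bar centre .004+.005+.038=.047 -> tcp 0.027
14 x [-0.001, 0.176, -0.018, 0.02, -0.003, 0.002]
6 x [0.001, -0.001, -0.154, 0.001, -0.0, 0.001]
```

View pics/w5.png

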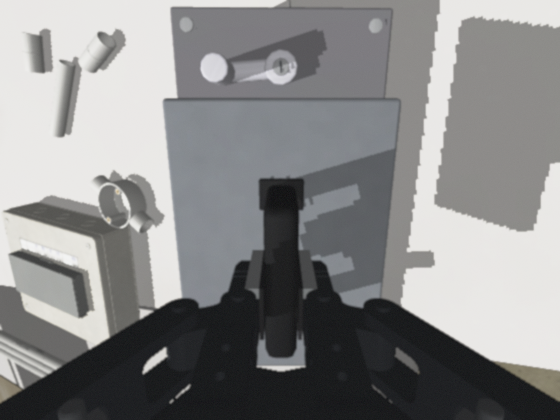

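Panel held square and clear; the near button stays aside at (215,68). I'll carry it over the mat, turn it flat, and check the mat position from above.

>>> send_rows --steps '[[[-0.001,0.176,-0.018,0.02,-0.003,0.002],[-0.001,0.176,-0.018,0.02,-0.003,0.002],[-0.001,0.176,-0.018,0.02,-0.003,0.002],[-0.001,0.176,-0.018,0.02,-0.003,0.002],[-0.001,0.176,-0.018,0.02,-0.003,0.002],[-0.001,0.176,-0.018,0.02,-0.003,0.002],[-0.001,0.176,-0.018,0.02,-0.003,0.002],[-0.001,0.176,-0.018,0.02,-0.003,0.002],[-0.001,0.176,-0.018,0.02,-0.003,0.002],[-0.001,0.176,-0.018,0.02,-0.003,0.002],[-0.001,0.176,-0.018,0.02,-0.003,0.002],[-0.001,0.176,-0.018,0.02,-0.003,0.002],[-0.001,0.176,-0.018,0.02,-0.003,0.002],[-0.001,0.176,-0.018,0.02,-0.003,0.002],[0,0,0,0,0,0],[0,0,0,0,0,0]]]'

```text
t: 14.0
tool_pos: [0.5509, 0.1608, 0.1593]
tool_rot: [-0.002, 0.062, 0.998, -0.005]
force: [-0.3, -0.2, -2.7]
gripper_width: 0.0127
grip_force: 58.7
```

Run:
```python
from rig import readout,eyes
from plan import *
s=readout.observe();d=eyes.read_camera('wrist')
p,q=s['tool_pos'],Rq(s['tool_rot']);print(p,q.as_matrix().round(3),s['gripper_width'])
c=np.array([.5524,.1614,.004]);y=-.117;ex=np.array([np.cos(y),np.sin(y),0]);ey=np.array([-ex[1],ex[0],0])
im=d['img'].copy()
K=[c+a*.11*ex+b*.12*ey for a,b in((-1,-1),(1,-1),(1,1),(-1,1))]
cv2.polylines(im,[proj(d,K,s).astype(np.int32)],True,(0,0,255),1)
cv2.imwrite('pics/w6.png',im)
```

```text
[0.55094983 0.16075495 0.15928859] [[-0.992  0.124 -0.005]
 [ 0.124  0.992 -0.01 ]
 [ 0.004 -0.011 -1.   ]] 0.012714842265285386
```

View pics/w6.png

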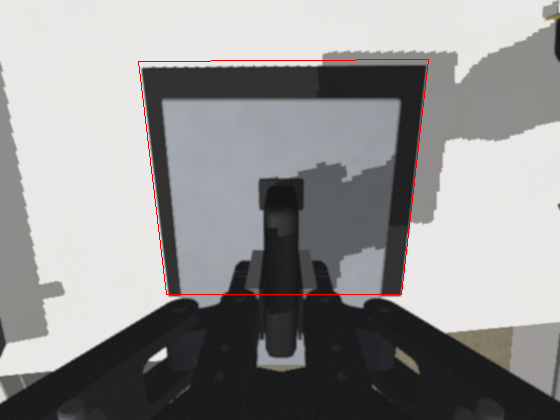

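The mat's near edge is about 5 px (5 mm) farther than predicted, and the sides match. I'll shift +7 mm in x and descend; contact is expected at TCP z ≈ 0.029.

>>> send_rows --steps '[[[0.02,0.002,-0.2,0.002,-0.001,0],[0.02,0.001,-0.2,0.002,-0.001,0],[0.02,0.001,-0.2,0.002,-0.001,0],[0,0,-0.2,0,0,0],[0,0,-0.16,0,0,0],[0,0,0,0,0,0],[0,0,0,0,0,0],[0,0,-0.02,0,0,0],[0,0,-0.02,0,0,0],[0,0,0,0,0,0],[0,0,0,0,0,0]]]'

```text
t: 15.15
tool_pos: [0.5588, 0.1622, 0.0412]
tool_rot: [0.001, 0.062, 0.998, 0.001]
force: [0.3, -0.1, -2.5]
gripper_width: 0.0127
grip_force: 58.7
```

Run:
```python
from rig import readout
from h import *
s=readout.observe();print(s['tool_pos'],s['force'],s['ft_torque'],Rq(s['tool_rot']).as_matrix()[:,2])
```

```text
[0.55881355 0.162168   0.04118578] [ 0.3294471  -0.11341919 -2.5106926 ] [ 0.00028651 -0.0621886   0.0053532 ] [ 0.00212081  0.0015056  -0.99999662]
```

>>> send_rows --steps '[[[0,0,-0.02,0,0,0],[0,0,-0.02,0,0,0],[0,0,-0.02,0,0,0],[0,0,-0.02,0,0,0],[0,0,0,0,0,0],[0,0,0,0,0,0]]]'

```text
t: 15.75
tool_pos: [0.5585, 0.1621, 0.031]
tool_rot: [0.001, 0.062, 0.998, 0.001]
force: [0.5, -0.1, -2.3]
gripper_width: 0.013
grip_force: 58.7
```

>>> send_rows --steps '[[[0,0,-0.01,0,0,0],[0,0,0,0,0,0],[0,0,0,0,0,0]]]'

```text
t: 16.05
tool_pos: [0.5586, 0.1621, 0.0299]
tool_rot: [0.001, 0.062, 0.998, 0.001]
force: [0.2, -0.3, -3.1]
gripper_width: 0.013
grip_force: 58.7
```

>>> send_rows --steps '[[[0,0,-0.008,0,0,0],[0,0,0,0,0,0],[0,0,0,0,0,0]]]'

```text
t: 16.35
tool_pos: [0.5588, 0.1622, 0.0294]
tool_rot: [0.001, 0.062, 0.998, 0.001]
force: [-0.4, 0.5, 0.0]
gripper_width: 0.0129
grip_force: 59.1
```

>>> send_rows --steps '[[[0,0,-0.005,0,0,0],[0,0,0,0,0,0],[0,0,0,0,0,0]]]'

```text
t: 16.65
tool_pos: [0.5588, 0.1622, 0.0294]
tool_rot: [0.001, 0.062, 0.998, 0.001]
force: [-3.5, -0.9, 5.4]
gripper_width: 0.0127
grip_force: 59.8
```

Contact. Release and rise.

>>> send_rows --steps '[[[0,0,0,0,0,0],[0,0,0,0,0,0],[0,0,0,0,0,0],[0,0,0,0,0,0],[0,0,0,0,0,0],[0,0,0,0,0,0]]]' --claw 0

```text
t: 17.25
tool_pos: [0.5586, 0.1621, 0.0283]
tool_rot: [0.001, 0.062, 0.998, 0.001]
force: [-0.2, -0.6, -0.3]
gripper_width: 0.0429
grip_force: 0.0
```

>>> send_rows --steps '[[[0,0,0.1,0,0,0],[0,0,0.25,0,0,0],[0,0,0.35,0,0,0],[0,0,0.35,0,0,0],[0,0,0.35,0,0,0],[-0.1,0,0.3,0,0,0],[-0.2,0,0.2,0,0,0],[-0.3,0,0,0,0,0],[0,0,0,0,0,0],[0,0,0,0,0,0]]]'

```text
t: 18.25
tool_pos: [0.4864, 0.1622, 0.2576]
tool_rot: [0.002, 0.062, 0.998, 0.001]
force: [0.6, 0.2, 0.2]
gripper_width: 0.0426
grip_force: 0.0
```

Run:
```python
from rig import readout,eyes
from h import *
s=readout.observe();d=eyes.read_camera('wrist');t=eyes.read_camera('top');g=cv2.resize(t['img'][150:270,190:390],(560,336))
cv2.imwrite('pics/w7.png',np.vstack([cv2.resize(d['img'],(336,252)),cv2.resize(g,(336,202))]))
def quad(m):
    c=max(cv2.findContours(m.astype(np.uint8),0,2)[0],key=cv2.contourArea);return c
g=cv2.cvtColor(d['img'],6);cv2.imwrite('pics/w7full.png',d['img'])
print(s['t'],s['tool_pos'],s['force'])
cv2.imwrite('pics/w8.png',d['img'])
```

```text
18.25 [0.4864119  0.16218935 0.25759811] [0.57319958 0.22520083 0.15330709]
```

View pics/w7.png

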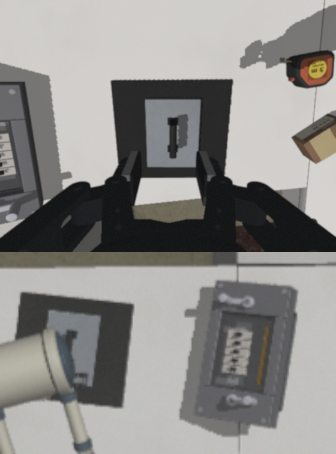

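Panel lies flat, handle up, on the mat, and both buttons are aside. I'll measure the centring from the stored picture.

Run:
```python
from rig import readout
from h import *
import pickle
s=readout.observe();d=pickle.load(open('w1.pkl','rb'))[1]
im=cv2.imread('pics/w8.png');g=cv2.cvtColor(im,6).astype(int)
def edges(v,o): 
    dv=v[3:]-v[:-3];return [(i+1.5+o,int(dv[i])) for i in range(1,len(dv)-1) if abs(dv[i])>35 and abs(dv[i])>=abs(dv[i-1]) and abs(dv[i])>abs(dv[i+1])]
for c in(252,256,325): print('col',c,[(r,k,on(d,(c,r),.004,s)[:2].round(4).tolist()) for r,k in edges(g[110:320,c],110)])
for r in(180,220): print('row',r,[(c,k,on(d,(c,r),.004,s)[:2].round(4).tolist()) for c,k in edges(g[r,160:420],160)])
```

```text
col 252 [(132.5, -148, [0.4419, 0.1348]), (165.5, 78, [0.4803, 0.129]), (278.5, -80, [0.6309, 0.1063]), (295.5, 149, [0.6566, 0.1024])]
col 256 [(132.5, -139, [0.4425, 0.1394]), (164.5, 81, [0.4797, 0.1339]), (278.5, -81, [0.6316, 0.1116]), (295.5, 147, [0.6572, 0.1078])]
col 325 [(132.5, -141, [0.4525, 0.2193]), (165.5, 78, [0.4912, 0.216]), (278.5, -75, [0.6431, 0.2031]), (295.5, 142, [0.669, 0.2009])]
row 180 [(188.5, -141, [0.4883, 0.0497]), (241.5, 84, [0.4963, 0.1136]), (333.5, -89, [0.5102, 0.2247]), (383.5, 147, [0.5178, 0.2851])]
row 220 [(192.5, -146, [0.5396, 0.0442]), (243.5, 83, [0.5476, 0.108]), (282.5, -85, [0.5538, 0.1568]), (294.5, 86, [0.5556, 0.1719]), (297.5, -45, [0.5561, 0.1756]), (311.5, 54, [0.5583, 0.1932]), (331.5, -91, [0.5615, 0.2182]), (380.5, 114, [0.5692, 0.2797])]
```

The panel is centred on the mat within about 3 mm and the gripper is clear of everything.

```bash
python3 -c "
from rig import arm
print(arm.sign_off())"
```

```text
the job is handed in; nothing more can be done
None
```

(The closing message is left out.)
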